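# Load the slide dryer

## Robot

A 6-joint arm with a two-finger parallel gripper is mounted at the origin on a cart in front of the work surface, level with it; the furniture and walls round the work are solid. World frame = base frame: x ahead of the robot, y to its left, z up, the work surface at z = 0. Lengths are in m, angles in degrees, forces in N, time in s.
With the tool pointing down it reaches from about 0.35 to 0.875 m from the base axis. Payload 4.2 kg.
Tool frame: the origin (TCP) lies at the very end of the fingers, on their centre line; the grasp point (between the pads) lies 19 mm behind it; z points along the fingers, x is the direction in which the jaws open and shut, and the axes are right-handed (so a half turn about z gives the same grasp; the last joint's range is limited). The gripper opens to 87 mm and grips with 3 to 60 N. Pads are 19 mm wide; open, the fingers measure 117 mm over their backs; the gripper's body (75 mm by 190 mm) begins 51 mm behind the grasp point.
Start: joints at [92.051, 22.042, 0.453, 0, -68.411, -14.817], TCP at [0.138, 0.61, 0.223] pointing down, gripper open.
Joint ranges: [-179.83, 179.83], [-69.29, 118.12], [-61.27, 80.66], [-181.25, 117.63], [-171.15, -9.14], [-177.46, 177.46]. Speed limits (degrees/s): [159.86, 159.86, 180, 180, 180, 180].

## Interface

Orientations are given as a 3x3 rotation matrix whose columns are the frame's x, y, z axes.
In Python, from station import sense, capture, finish_job gives the robot as it stands.
- The arm moves only by the shell command python3 -m crank 'ROWS' [OPENING]. ROWS is JSON, a list of rows, each a list of 4 numbers: the shift along the tool's x, y, z in m, then the turn about the tool's z in rad. A call has 1 to 5 rows; each row shifts and turns the commanded pose from where the row before left it, along the tool's axes as they then stand; what a row does not reach is not made up. A row lasts 1/12 s, in which the tool goes at most 41.7 mm and 7.16 degrees, less where a joint would pass 70% of its speed; a pose out of reach is approached as far as the arm can. A call with a gripper value outside its range is refused whole. OPENING is the finger opening in m, from 0 to 0.087, set as the call begins (- or left out, the last holds). The fingers move at their own pace and stop on an object; the grip force is fixed at half the most. Time passes only in rows, so rows that do not move let the fingers close. It gives the time, the measured TCP pose, the force and the opening at its end, in the units of the state.
- sense(): the state, without advancing time (a new reading comes with each control period).
- capture(name): name is "side" or "top"; returns a dict with "pixels" (384x512x3 uint8, red, green, blue), "depth" (384x512 float32, m along the optical axis (not along the pixel's ray), 0 where there is no reading), "fx", "fy", "cx", "cy" (pixels), "world_from_camera" (4x4, takes a point from camera to world coordinates). Camera axes: x right, y down, z forward; pixel columns grow to the right and rows downward; lengths in m; the calibration is good to about 2 mm. A picture is of the moment at which its call begins.
- finish_job(): hands the job in, once; it reports no verdict.
The state is a dict: "time_s": time; "joints": joint angles; "joint_velocities": joint speeds; "effort": joint torques, N m; "tcp_pos": TCP position; "ee_rot": TCP orientation; "wrist_force": force on the tool from outside, world axes, zero at the start; "moment": the same for the moment, N m; "gripper_width": opening from 0.0 (shut) to 1.0 (fully open).
Only numpy, scipy, OpenCV 4.12 (cv2) and the standard library are available. Lean on these libraries where they do the work, as an engineer would, in place of code of your own. Each camera call takes 0.05 s, during which the arm holds its last target.

## Task

Hang the basket of slides by its bail on the two-pronged hook of the slide dryer, squarely over the open well and with nothing holding it. Then turn the knob on the dryer's sloping panel clockwise until it clicks over its detent, so that the arm sinks and the basket hangs level in the well. Never send the empty arm down, do not tip the basket, and leave the other things on the bench where they are.

Things in the scene. Friction and masses are not known exactly. Their poses are not given: they have to be found in the camera images.
- dryer: Slide dryer, fixed white bench machine 230 mm deep (x -105 to +125), 310 wide (y -165 to +145). Origin on the bench under it; x from its front to its back, away from the robot; y to its left; z up. Left half (y over +4): deck 75 mm high with an open well. Right half: housing whose top slopes at 28 degrees from 34 mm height at the front to 146 mm at x +105; the knob sits on it at x +45, y -88.
- well_mouth (a point): Centre of the open steel-lined well in the dryer's left half, at deck height, 75 mm above the bench; axes as dryer. Opening 96 mm (x) by 124 mm (y); floor 55 mm below. At x +84 to +115 mm behind this point stands a column of two rods with a head block, 58 mm wide, 237 mm above the bench; the lifting arm slides on it and reaches forward over the well.
- hook_seat (a point): Seat of the arm's hook, over the well's middle: where the middle of the bail's bar lies when hung, 185 mm above the bench (143 with arm down). Axes as dryer. Two 5 mm wire prongs at y +22 and -22 run forward (-x) from the carriage 80 mm behind, dip in a V here, end in upturned tips 14 mm in front. Tops above this point: tips 9 mm, prongs behind 6 mm; undersides 9 mm below it.
- slide_basket: Loose steel slide basket, 0.14-0.28 kg: frame 60 mm (x) by 92 (y) by 31 high with eight glass slides on edge, fixed in it. A rigid upright 6 mm wire bail rises from the two ends (y +-46 mm) and crosses over at 100 mm height, bar along y, with a grey grip block on its middle. Open between slides and bar: 66 mm high. Origin: centre of underside, z up. The same either way round (yaw + pi).
- bail_bar (a point): Middle of the basket's bail bar, 100 mm above the basket's underside; axes as slide_basket. The bar (6 mm) runs along y, straight from -40 to +40 mm; its parts from 15 mm outward are free to lie on the prongs.
- bail_grip (a point): Where to pinch the basket's grip block (12 mm thick along x, 30 mm wide along y): 12 mm below its top, 34 mm above the bar, 134 mm above the basket's underside; axes as slide_basket.
- lift_knob (a joint): Knob angle, rad, grows clockwise as seen facing the panel: 0 arm up, 1.4 arm down (these are its stops). A spring detent presses it to either stop, with the crest at 0.7; turning takes up to about 0.3 Nm. Let go before the crest it springs back to 0, past it it snaps on to 1.4 by itself, unless held. The arm is geared to it and sinks 30 mm per rad.
- lift_knob_grip (a point): Where to pinch the black knob's bar: on the axis, 28 mm out from the panel, 11 mm below the bar's top. Bar 13 mm thick (y), 46 long (x), on a 50 mm disc whose face is 21 mm below this point. z: knob axis, out of the panel, up and to the robot, 28 degrees from vertical. x: along the bar to its white pointer; turns with the knob from 0.7 rad left of straight upslope (at 0) to 0.7 right (1.4).
- coverglass_box: Bystander, loose: flat box of cover glasses, 50 x 50 x 20 mm; origin at the centre of its underside. It and the basket may have changed places.
- petri_dish: Bystander, loose: clear lidded dish, 61 mm diameter, 16 mm high; origin at the centre of its underside.
- dye_bottle: Bystander, loose: small white bottle with screw cap, 36 mm diameter, 85 mm high; origin at the centre of its underside.
- oil_bottle: Bystander, loose: small brown bottle with black cap, 30 mm diameter, 70 mm high; origin at the centre of its underside.
Mind the look-alikes: they are no part of the job. Leave any green look-alike of the slide_basket alone.

How it is judged:
By the outcome, as a careful person would: the job done as asked, in the order asked, and still so for the second after the job is handed in, with the robot touching nothing.
It also fails if it takes over 45 s, if anything falls off the work surface, if the arm or the gripper's body presses on something with over 40 N, if the wrist force passes 120 N, or if a joint passes its speed limit or range.

## Working session

There is one attempt and no reset: what is moved stays moved. The work goes in short steps, Python scripts to look and compute and a shell command to move; the robot and the scene stay as the last step left them, time stands still between calls to the robot, and variables do not carry over. Pictures are saved under pics/ and viewed, and the job is handed in when it is done.

```bash
ls; mkdir -p pics; python3 - <<'E'
from station import sense,capture
import cv2,numpy as np
s=sense();print(s)
for n in("side","top"):
    c=capture(n);cv2.imwrite(f"pics/{n}0.png",c["pixels"][:,:,::-1]);np.savez(f"{n}0.npz",**c)
    print(n,c["fx"],c["fy"],c["cx"],c["cy"],np.round(c["world_from_camera"],4).tolist(),(c["depth"]>0).mean())
E
```

```text
pics
{'time_s': 0.0, 'joints': array([ 9.20524961e+01,  2.20885211e+01,  3.79952730e-01, -2.77705916e-02,
       -6.84135106e+01, -1.48163616e+01]), 'joint_velocities': array([-0.00655893,  0.04311004,  0.0130253 , -0.08995998,  0.07469621,
        0.04447301]), 'effort': array([ 2.83865293e-04, -3.90660560e+01,  1.87398165e+01,  4.21975493e+00,
        1.09003464e-02, -1.98396319e-04]), 'tcp_pos': array([0.13794042, 0.60895845, 0.22148757]), 'ee_rot': array([[-2.21107431e-01, -9.75249386e-01, -3.74095500e-04],
       [-9.75247032e-01,  2.21107720e-01, -2.14541307e-03],
       [ 2.17502818e-03, -1.09531245e-04, -9.99997629e-01]]), 'wrist_force': array([-0.55329381, -0.19427829, -0.16722284]), 'moment': array([0.00181312, 0.07109392, 0.00813358]), 'gripper_width': 1.0029667387807562}
side 418.96885587217827 418.96885587217827 261.5640500516808 194.64074231780634 [[0.9955, -0.0517, 0.0789, 0.4611], [-0.0936, -0.4371, 0.8945, -1.0834], [-0.0118, -0.8979, -0.44, 0.7203], [0.0, 0.0, 0.0, 1.0]] 0.9960225423177084
top 402.1710345692521 402.1710345692521 256.6347757241864 194.88205002735413 [[-0.0614, -0.9758, 0.2097, 0.3097], [-0.9981, 0.059, -0.0174, 0.12], [0.0046, -0.2104, -0.9776, 1.3582], [0.0, 0.0, 0.0, 1.0]] 0.9960225423177084
```

View pics/side0.png

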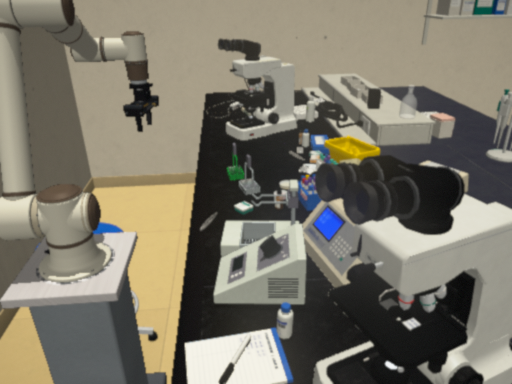

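View pics/top0.png

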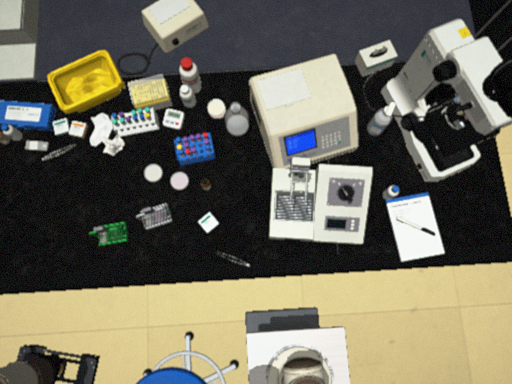

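The top view shows the grey basket at about (155,216), the green look-alike at (112,234) and the cover-glass box at (207,222). The dryer is at about (320,203), with its hook at (298,170) and its knob at (346,191). Anything that could be taken for the basket is one of those first two, or the wire tweezers at (233,258). I'll take the grey one at (155,216) and check it in a close crop.

```bash
python3 - <<'E'
import cv2,numpy as np
t=cv2.imread("pics/top0.png");s=cv2.imread("pics/side0.png")
a=cv2.resize(t[185:265,70:230],(800,400),interpolation=cv2.INTER_CUBIC)
cv2.imwrite("pics/c1.png",a)
cv2.imwrite("pics/c2.png",cv2.resize(t[145:255,260:380],(654,600),interpolation=cv2.INTER_CUBIC))
cv2.imwrite("pics/c3.png",cv2.resize(s[130:310,190:350],(533,600),interpolation=cv2.INTER_CUBIC))
E
```

```text
(no output)
```

View pics/c1.png

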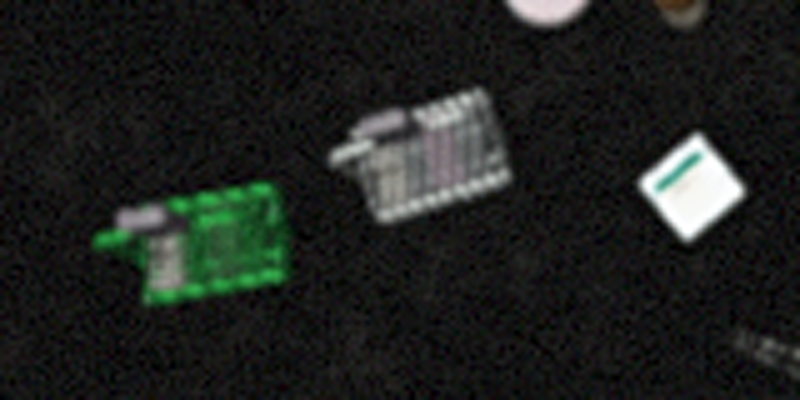

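View pics/c2.png

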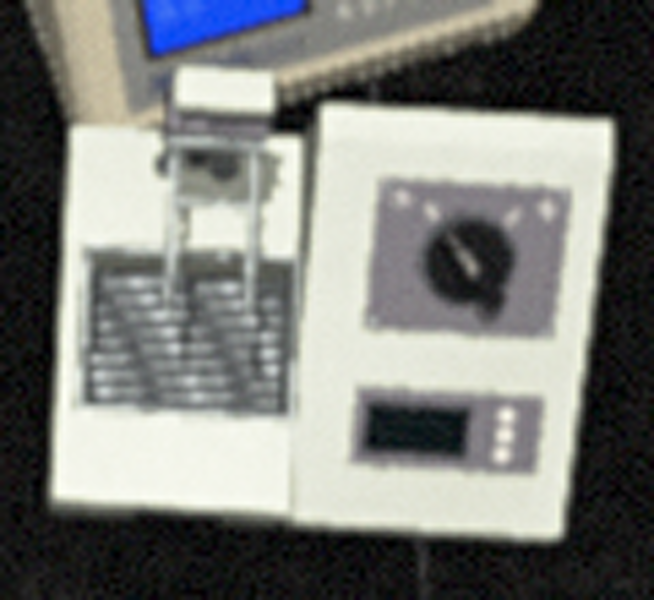

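View pics/c3.png

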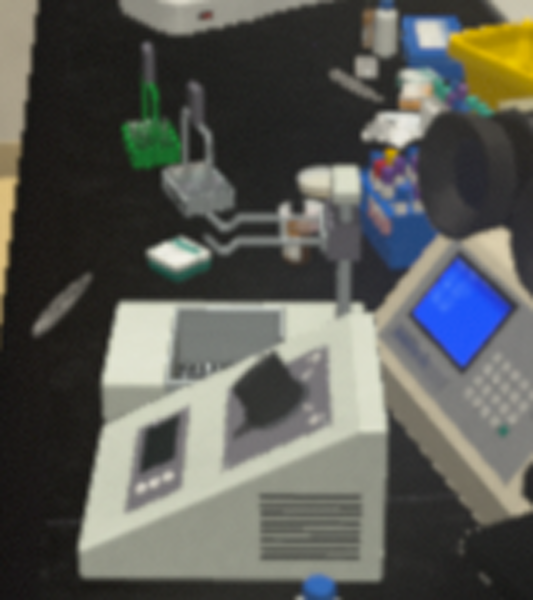

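The crop confirms it: the grey basket is the steel one, with its frame centred near top pixel (157,217), grip block near (146,210) and bar end near (138,216). The green one is left alone. In the side view the grip block is near (248,160) and the hook tips near (252–256,200). Next I'll measure.

```bash
cat > h.py <<'E'
import numpy as np,cv2
def load(n):
    return dict(np.load(n))
def cloud(c):
    h,w=c["depth"].shape;u,v=np.meshgrid(np.arange(w),np.arange(h));d=c["depth"]
    P=np.stack([(u-c["cx"])/c["fx"]*d,(v-c["cy"])/c["fy"]*d,d],-1)
    T=c["world_from_camera"];return P@T[:3,:3].T+T[:3,3]
def ray(c,u,v,z):
    T=c["world_from_camera"];d=T[:3,:3]@np.array([(u-c["cx"])/c["fx"],(v-c["cy"])/c["fy"],1]);o=T[:3,3]
    return o+d*(z-o[2])/d[2]
def proj(c,p):
    T=c["world_from_camera"];q=T[:3,:3].T@(np.asarray(p)-T[:3,3]);return q[0]/q[2]*c["fx"]+c["cx"],q[1]/q[2]*c["fy"]+c["cy"]
E
python3 - <<'E'
from h import *
t=load("top0.npz");s=load("side0.npz");W=cloud(t);S=cloud(s)
def box(W,lo,hi,zlo,zhi):
    return W[(W[...,0]>lo[0])&(W[...,0]<hi[0])&(W[...,1]>lo[1])&(W[...,1]<hi[1])&(W[...,2]>zlo)&(W[...,2]<zhi)]
print("centre px",ray(t,157,217,.025),ray(t,112,234,.025))
P=W[195:235,132:178].reshape(-1,3);Q=S[150:200,230:265].reshape(-1,3)
for n,P in(("top",P),("side",Q)):
    for a,b in((.01,.04),(.05,.094),(.094,.11),(.11,.16)):
        q=P[(P[:,2]>a)&(P[:,2]<b)]
        if len(q)>3:print(n,a,b,len(q),q.mean(0).round(4),q.min(0).round(3),q.max(0).round(3),cv2.minAreaRect((q[:,:2]*1000).astype(np.float32)))
print("floor",np.median(W[240:250,180:200,2]))
# dryer: white mask top
hsv=cv2.cvtColor(t["pixels"],cv2.COLOR_RGB2HSV)
q=W[160:250,262:380]
deck=q[(abs(q[...,2]-.075)<.004)&(q[...,0]<.8)];print("deck",len(deck),deck.min(0),deck.max(0),cv2.minAreaRect((deck[:,:2]*1000).astype(np.float32)))
head=q=W[145:215,262:380];head=q[(abs(q[...,2]-.237)<.006)];print("head",len(head),head.mean(0),cv2.minAreaRect((head[:,:2]*1000).astype(np.float32)))
ar=q[(q[...,2]>.175)&(q[...,2]<.2)];print("arm",len(ar),ar.min(0),ar.max(0));
q=S[180:230,245:310];ar=q[(q[...,2]>.17)&(q[...,2]<.2)];print("arm side",len(ar),ar.min(0),ar.max(0))
for g in ((270,238),(314,243),(364,243),(275,167),(317,167),(373,168)): print(g,W[g[1],g[0]].round(3))
E
```

```text
centre px [0.54026313 0.4337715  0.025     ] [0.49224071 0.58307868 0.025     ]
top 0.01 0.04 361 [0.5436 0.4372 0.0224] [0.506 0.389 0.01 ] [0.588 0.49  0.04 ] ((548.0640869140625, 438.3560791015625), (62.40388870239258, 95.14765167236328), 15.537718772888184)
top 0.05 0.094 16 [0.5456 0.438  0.0742] [0.532 0.392 0.051] [0.56  0.484 0.094] ((545.9982299804688, 438.1331481933594), (3.4364280700683594, 95.65628051757812), 15.291997909545898)
top 0.094 0.11 42 [0.547  0.4368 0.102 ] [0.534 0.395 0.095] [0.559 0.484 0.108] ((545.599609375, 438.62213134765625), (8.365377426147461, 91.69147491455078), 13.980874061584473)
top 0.11 0.16 64 [0.5455 0.4368 0.1361] [0.539 0.424 0.11 ] [0.555 0.452 0.15 ] ((547.0374145507812, 438.70672607421875), (12.098605155944824, 28.251081466674805), 14.846419334411621)
side 0.01 0.04 316 [0.5256 0.4863 0.0223] [0.472 0.385 0.01 ] [0.583 0.635 0.038] ((518.0575561523438, 511.26104736328125), (71.91288757324219, 253.8470001220703), 16.833179473876953)
side 0.05 0.094 58 [0.5264 0.4874 0.0721] [0.486 0.389 0.051] [0.56  0.638 0.094] ((515.6778564453125, 511.0
[... 461 characters left out ...]
5593
deck 1818 [ 0.43377087 -0.24855965  0.0710151 ] [0.6994386  0.06557313 0.07899887] ((558.0137329101562, -101.39520263671875), (307.6692810058594, 257.275146484375), 83.2025375366211)
head 152 [ 0.64367341 -0.03438452  0.23682859] ((643.8248901367188, -35.17845916748047), (53.287784576416016, 24.69540786743164), 84.9207992553711)
arm 173 [ 0.52578012 -0.05904426  0.17935382] [0.65798345 0.00247943 0.19997195]
arm side 229 [ 0.52280561 -0.06744705  0.17354115] [0.65249858 0.00201291 0.19980687]
(270, 238) [0.448 0.06  0.014]
(314, 243) [ 0.424 -0.087  0.   ]
(364, 243) [ 0.413 -0.255  0.002]
(275, 167) [0.682 0.029 0.054]
(317, 167) [ 0.655 -0.1    0.121]
(373, 168) [ 0.673 -0.318 -0.001]
```

```bash
python3 - <<'E'
from h import *
t=load("top0.npz");s=load("side0.npz");W=cloud(t);S=cloud(s)
P=W[195:235,132:178].reshape(-1,3)
q=P[(P[:,2]>.094)&(P[:,2]<.11)];v=cv2.fitLine((q[:,:2]).astype(np.float32),cv2.DIST_L2,0,.001,.001).ravel();print("bar",v,np.degrees(np.arctan2(-v[0],v[1])))
# prongs from both
for n,C,r in(("top",W,(slice(145,215),slice(262,330))),("side",S,(slice(180,235),slice(245,310)))):
    q=C[r].reshape(-1,3);q=q[(q[:,2]>.168)&(q[:,2]<.2)&(q[:,0]<.59)&(q[:,0]>.5)&(q[:,1]>-.09)]
    m=q[:,1]>np.median(q[:,1]) if 0 else q[:,1]>(q[:,1].min()+q[:,1].max())/2
    for g in(q[m],q[~m]):
        g=g[np.argsort(g[:,0])];v=cv2.fitLine(g[:,:2].astype(np.float32),cv2.DIST_HUBER,0,.001,.001).ravel();print(n,len(g),"yaw",np.degrees(np.arctan2(v[1],v[0])),"ymean",g.mean(0).round(4))
        print(g[::2].round(3).tolist())
# dryer white outline deck left portion
q=W[160:250,262:322].reshape(-1,3);
yawc=np.radians(-5);
d=q[(abs(q[:,2]-.075)<.003)&(q[:,1]>-.08)]
e=cv2.convexHull(d[:,:2].astype(np.float32)).reshape(-1,2);print("hull",e.round(3).tolist())
# sloping plane fit
q=W[165:245,325:365].reshape(-1,3);q=q[(q[:,2]>.03)&(q[:,2]<.15)]
for i in range(8):
    A=np.c_[q[:,:2],np.ones(len(q))];c,*_=np.linalg.lstsq(A,q[:,2],rcond=None);r=q[:,2]-A@c;q=q[abs(r)<max(.003,1.5*r.std())]
print("slope",np.degrees(np.arctan(np.hypot(c[0],c[1]))),"dir yaw",np.degrees(np.arctan2(c[1],c[0])),len(q),c)
q=W[160:215,325:370].reshape(-1,3);h=q[:,2]-np.c_[q[:,:2],np.ones(len(q))]@c
n=np.array([-c[0],-c[1],1]);n/=np.linalg.norm(n);h*=n[2]
k=q[(h>.03)&(h<.045)];print("knob bar",len(k),k.mean(0),h[(h>.03)&(h<.045)].max(),cv2.minAreaRect((k[:,:2]*1000).astype(np.float32)))
k=q[(h>.004)&(h<.012)];print("disc",len(k),k.mean(0),k.min(0),k.max(0))
E
```

```text
bar [ 0.24620377 -0.9692181   0.54701436  0.43676683] -165.74701
top 33 yaw -7.2412815 ymean [ 0.5584 -0.002   0.1893]
[[0.532, 0.002, 0.196], [0.535, 0.002, 0.193], [0.539, -0.002, 0.186], [0.542, 0.001, 0.189], [0.547, -0.0, 0.18], [0.549, -0.003, 0.184], [0.553, -0.0, 0.182], [0.555, -0.003, 0.184], [0.558, -0.003, 0.186], [0.56, -0.0, 0.192], [0.563, -0.004, 0.19], [0.566, -0.001, 0.19], [0.569, -0.001, 0.192], [0.573, -0.002, 0.187], [0.577, -0.004, 0.193], [0.584, -0.005, 0.189], [0.59, -0.005, 0.192]]
top 36 yaw -6.4228997 ymean [ 0.5608 -0.0465  0.189 ]
[[0.526, -0.044, 0.196], [0.53, -0.042, 0.191], [0.537, -0.043, 0.187], [0.543, -0.044, 0.185], [0.548, -0.047, 0.19], [0.551, -0.044, 0.193], [0.554, -0.048, 0.19], [0.557, -0.048, 0.19], [0.56, -0.048, 0.19], [0.563, -0.048, 0.192], [0.567, -0.049, 0.188], [0.57, -0.046, 0.187], [0.571, -0.048, 0.195], [0.575, -0.049, 0.191], [0.579, -0.047, 0.189], [0.582, -0.05, 0.189], [0.584, -0.05, 0.191], [0.587, -0.05, 0.194]]
side 33 yaw -7.278187 ymean [ 0.5541 -0.0029  0.1852]
[[0.529, 0.0, 0.191], [0.532, -0.0, 0.191], [0.535, 0.0
[... 1671 characters left out ...]
], [0.46299999952316284, -0.07699999958276749], [0.4790000021457672, -0.07800000160932541], [0.5040000081062317, -0.07999999821186066], [0.6069999933242798, -0.07999999821186066], [0.640999972820282, -0.07900000363588333], [0.6520000100135803, -0.07699999958276749], [0.6980000138282776, -0.017999999225139618]]
slope 27.906114562348527 dir yaw -6.577003403842567 1891 [ 0.52612393 -0.06066063 -0.19586462]
knob bar 62 [ 0.55376512 -0.17938648  0.14895231] 0.04390994498571757 ((554.7791748046875, -179.62008666992188), (43.61683654785156, 13.1923189163208), 37.20781707763672)
disc 225 [ 0.56554833 -0.18642956  0.11975217] [ 0.49885202 -0.25673289  0.08555016] [ 0.6333854  -0.12166166  0.15197061]
```

```bash
cat >> h.py <<'E'
def goto(pos,yawx=None):
    "delta in tool axes to pos; turn about tool z so tool x points at world yaw (mod 180)"
    from station import sense
    s=sense();R=s["ee_rot"];d=R.T@(np.array(pos)-s["tcp_pos"]);o=dict(t=round(float(s["time_s"]),2),tcp=s["tcp_pos"].round(4).tolist(),shift_mm=(d*1000).round(1).tolist(),F=s["wrist_force"].round(1).tolist(),w=round(float(s["gripper_width"])*87,1),j=s["joints"].round(1).tolist(),toolx=round(float(np.degrees(np.arctan2(R[1,0],R[0,0]))),2))
    if yawx is not None:
        e=(yawx-o["toolx"]+90)%180-90;o["turn_rad"]=round(float(-np.radians(e)),4)
    print(o)
E
python3 - <<'E'
from h import *
t=load("top0.npz")
g=cv2.cvtColor(t["pixels"],cv2.COLOR_RGB2GRAY)
m=(g<190).astype(np.uint8);m[:,:266]=0;m[:,316:]=0;m[:188]=0;m[225:]=0
m=cv2.morphologyEx(m,cv2.MORPH_CLOSE,np.ones((3,3)))
n,l,st,_=cv2.connectedComponentsWithStats(m);i=1+np.argmax(st[1:,4]);print(st[i])
v,u=np.nonzero(l==i);p=np.array([ray(t,a,b,.075)[:2] for a,b in zip(u,v)])
print(cv2.minAreaRect((p*1000).astype(np.float32)))
ex=np.array([.9933,-.1158]);ey=np.array([.1158,.9933])
q=(p-[.5382,-.089]);print("dryer frame x,y percentiles",np.percentile(q@ex,[0,1,99,100]),np.percentile(q@ey,[0,1,99,100]))
goto([.546,.4385,.22],14.7)
E
```

```text
[ 274  188   42   34 1204]
((547.6264038085938, -23.94145965576172), (133.1514892578125, 110.39240264892578), 84.73162841796875)
dryer frame x,y percentiles [-0.05267924 -0.05085459  0.04805393  0.05861591] [-0.00064136  0.00032679  0.12859029  0.13213468]
{'t': 0.1, 'tcp': [0.138, 0.609, 0.2216], 'shift_mm': [76.1, -435.6, 1.8], 'F': [-0.1, 0.5, 0.0], 'w': 86.7, 'j': [92.1, 22.1, 0.4, -0.0, -68.4, -14.8], 'toolx': -102.77, 'turn_rad': 1.0914}
```

Three measurements agree with the sizes given: the basket is at (0.546, 0.4385) with yaw about 14.7°, the dryer yaw is about −6.65°, and the hook seat is at about (0.542, −0.0225, 0.185). I'll move above the basket.

```bash
python3 -m crank '[[0.007,-0.0396,0,0],[0.007,-0.0396,0,0],[0.007,-0.0396,0,0],[0.007,-0.0396,0,0],[0.007,-0.0396,0,0]]' 0.07
python3 -m crank '[[0.007,-0.0396,0,0],[0.007,-0.0396,0,0],[0.007,-0.0396,0,0],[0.007,-0.0396,0,0],[0.007,-0.0396,0,0]]' >/dev/null
python3 -m crank '[[0.006,-0.0396,0,0],[0,0,0,0.12],[0,0,0,0.12],[0,0,0,0.12],[0,0,0,0.12]]' >/dev/null
python3 -m crank '[[0,0,0,0.12],[0,0,0,0.12],[0,0,0,0.12],[0,0,0,0.12],[0,0,0,0.12]]'
python3 -c "
from h import *
goto([.546,.4385,.16],14.7)"
```

```text
time_s: 0.52
tcp_pos: [0.3246, 0.5305, 0.2221]
ee_rot: [[-0.22, -0.975, -0.0], [-0.975, 0.22, -0.001], [0.001, 0.0, -1.0]]
wrist_force: [0.6, 0.9, -0.1]
gripper_width: 0.817
time_s: 1.77
tcp_pos: [0.5458, 0.439, 0.2217]
ee_rot: [[-0.966, -0.259, -0.001], [-0.259, 0.966, -0.001], [0.001, -0.001, -1.0]]
wrist_force: [-0.4, 0.6, -0.6]
gripper_width: 0.803
{'t': 1.77, 'tcp': [0.5458, 0.439, 0.2217], 'shift_mm': [-0.1, -0.4, 61.7], 'F': [-0.4, 0.6, -0.6], 'w': 69.9, 'j': [52.0, 29.6, 12.6, -0.0, -73.1, -37.0], 'toolx': -164.99, 'turn_rad': 0.0054}
```

```bash
python3 -m crank '[[0,0,0.035,0],[0,0,0.035,0],[0,0,0.025,0],[0,0,0.0115,0],[0,0,0,0]]'
python3 -m crank '[[0,0,0,0],[0,0,0,0],[0,0,0,0],[0,0,0,0],[0,0,0,0]]' 0.0
python3 -m crank '[[0,0,0,0],[0,0,0,0],[0,0,0,0],[0,0,0,0],[0,0,0,0]]'
python3 - <<'E'
from h import *
from station import capture
for n in("side","top"):
    c=capture(n);cv2.imwrite(f"pics/{n}1.png",cv2.resize(c["pixels"][150:250,110:240] if n=="top" else c["pixels"][100:230,190:320],(600,460 if n=="top" else 600),interpolation=cv2.INTER_CUBIC)[:,:,::-1])
E
```

```text
time_s: 2.18
tcp_pos: [0.5446, 0.4375, 0.1119]
ee_rot: [[-0.964, -0.264, -0.005], [-0.264, 0.964, -0.006], [0.007, -0.004, -1.0]]
wrist_force: [0.2, 0.4, -0.6]
gripper_width: 0.804
time_s: 2.6
tcp_pos: [0.5465, 0.4396, 0.1176]
ee_rot: [[-0.964, -0.265, 0.002], [-0.265, 0.964, 0.002], [-0.002, 0.001, -1.0]]
wrist_force: [-0.6, -0.0, -0.3]
gripper_width: 0.512
time_s: 3.02
tcp_pos: [0.5462, 0.4392, 0.116]
ee_rot: [[-0.964, -0.265, 0.0], [-0.265, 0.964, 0.0], [-0.0, 0.0, -1.0]]
wrist_force: [1.8, 1.6, -2.4]
gripper_width: 0.138
```

View pics/side1.png

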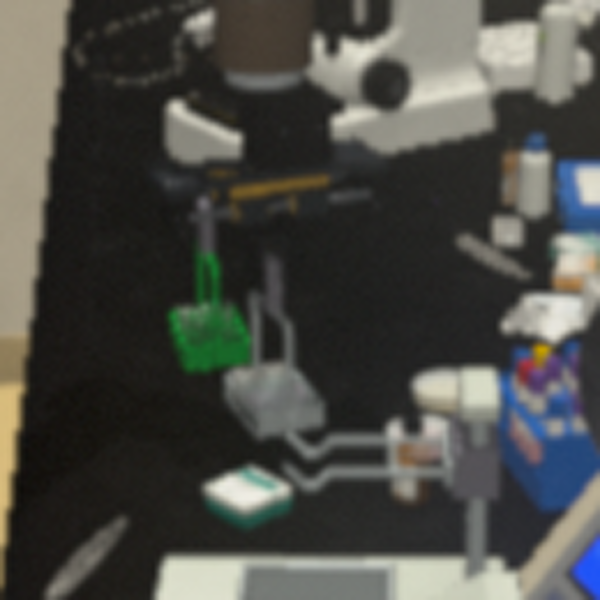

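The side view shows the gripper above the grey basket, with its block at crop (272,285). The jaws stopped at 12 mm, which is the block's thickness. I'll lift.

```bash
python3 -m crank '[[0,0,-0.01,0],[0,0,-0.02,0],[0,0,-0.03,0],[0,0,-0.03,0],[0,0,-0.013,0]]'
python3 -m crank '[[0,0,0,0.075],[0,0,0,0.075],[0,0,0,0.075],[0,0,0,0.075],[0,0,0,0.075]]'
python3 - <<'E'
from h import *
goto([.542-.060*.9933,-.0225+.060*.1158,.220],-6.65)
from station import capture
for n in("side",):
    c=capture(n);cv2.imwrite(f"pics/{n}2.png",cv2.resize(c["pixels"][100:230,190:320],(600,600),interpolation=cv2.INTER_CUBIC)[:,:,::-1])
E
```

```text
time_s: 3.53
tcp_pos: [0.5475, 0.44, 0.2244]
ee_rot: [[-0.964, -0.265, 0.005], [-0.265, 0.964, 0.004], [-0.006, 0.003, -1.0]]
wrist_force: [0.9, 0.5, -1.0]
gripper_width: 0.136
time_s: 3.95
tcp_pos: [0.5458, 0.4389, 0.219]
ee_rot: [[-0.994, 0.111, -0.001], [0.111, 0.994, -0.001], [0.001, -0.001, -1.0]]
wrist_force: [0.0, -0.1, -2.8]
gripper_width: 0.138
{'t': 3.95, 'tcp': [0.5458, 0.4389, 0.219], 'shift_mm': [12.7, -458.7, -0.7], 'F': [0.0, -0.1, -2.8], 'w': 12.0, 'j': [52.0, 29.7, 12.3, -0.0, -72.7, -58.3], 'toolx': 173.65, 'turn_rad': 0.0052}
```

View pics/side2.png

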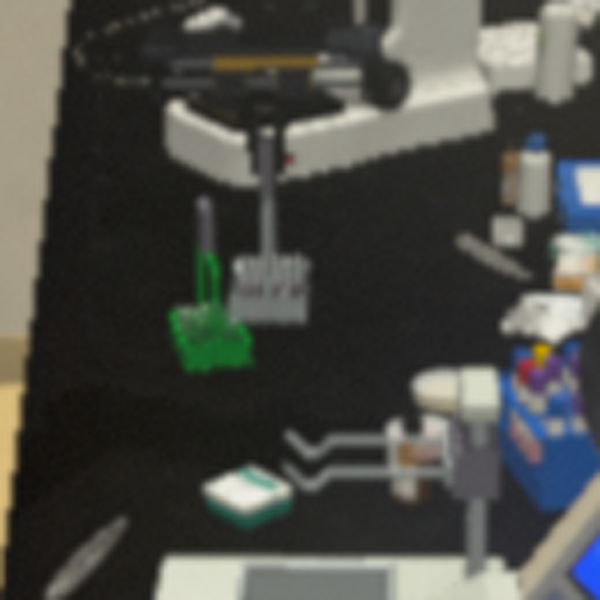

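The basket is lifted and hangs level in the jaws, with the frame at crop (270,290). Next I'll carry it to a point 60 mm in front of the hook.

```bash
python3 -m crank '[[0.002,-0.012,0,0],[0.002,-0.022,0,0],[0.002,-0.03,0,0],[0.001,-0.03,0,0],[0.001,-0.03,0,0]]' >/dev/null
python3 -m crank '[[0.001,-0.03,0,0],[0.001,-0.03,0,0],[0.001,-0.03,0,0],[0.001,-0.03,0,0],[0.001,-0.03,0,0]]' 
python3 -m crank '[[0,-0.03,0,0],[0,-0.03,0,0],[0,-0.03,0,0],[0,-0.03,0,0],[0,-0.025,0,0]]' >/dev/null
python3 -m crank '[[0,-0.02,0,0],[0,-0.01,0,0],[0,-0.01,0,0],[0,0,0,0],[0,0,0,0]]'
python3 - <<'E'
from h import *
goto([.542-.060*.9933,-.0225+.060*.1158,.221],-6.65)
from station import capture
for n in("side","top"):
    c=capture(n);np.savez(n+"3.npz",**c);cv2.imwrite(f"pics/{n}3.png",cv2.resize(c["pixels"][130:260,190:350] if n=="side" else c["pixels"][140:260,230:390],(738,600),interpolation=cv2.INTER_CUBIC)[:,:,::-1])
E
```

```text
time_s: 4.83
tcp_pos: [0.5032, 0.1666, 0.2194]
ee_rot: [[-0.994, 0.105, -0.0], [0.105, 0.994, 0.0], [0.0, 0.0, -1.0]]
wrist_force: [0.2, 0.8, -2.3]
gripper_width: 0.137
time_s: 5.67
tcp_pos: [0.4843, -0.0157, 0.2192]
ee_rot: [[-0.994, 0.107, 0.0], [0.107, 0.994, 0.0], [-0.0, 0.0, -1.0]]
wrist_force: [-0.6, -0.3, -2.1]
gripper_width: 0.132
{'t': 5.67, 'tcp': [0.4843, -0.0157, 0.2192], 'shift_mm': [1.9, -0.1, -1.8], 'F': [-0.6, -0.3, -2.1], 'w': 11.5, 'j': [17.4, 8.4, -18.9, -0.0, -62.6, -23.5], 'toolx': 173.87, 'turn_rad': 0.0091}
```

View pics/side3.png

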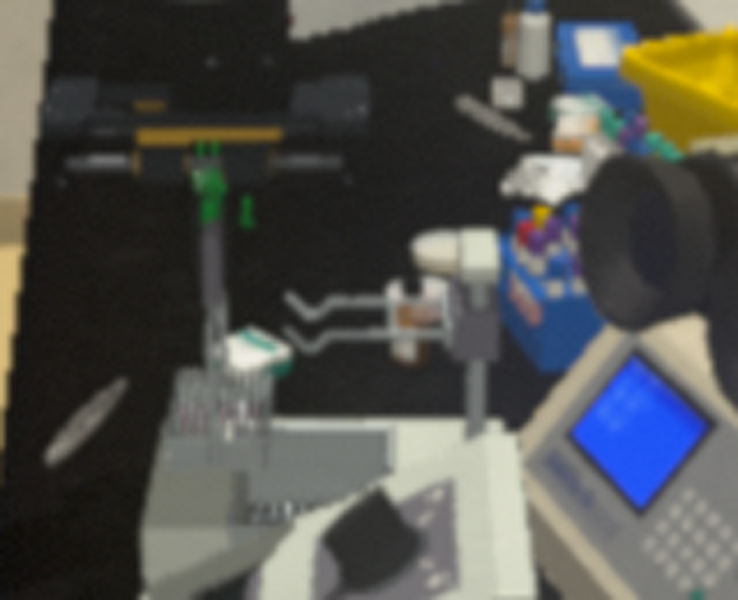

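View pics/top3.png

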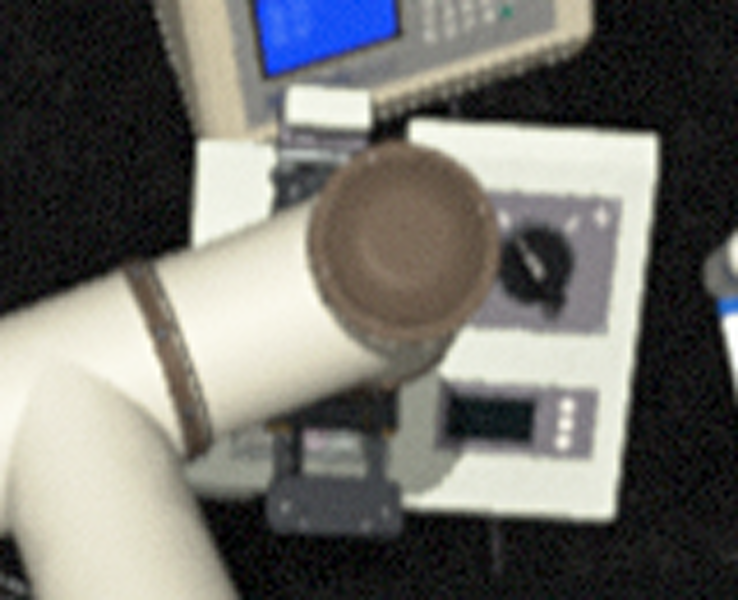

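Side view: the basket hangs upright in front of the prongs, with the bail at crop x 212 and the tips at crop (288,293). The bar is above the tips. Before advancing I'll check the height of the machine behind the dryer.

```bash
python3 - <<'E'
from h import *
t=load("top0.npz");s=load("side0.npz")
for C in(cloud(t),cloud(s)):
    o=np.array([.5382,-.089]);ex=np.array([.9933,-.1158]);ey=np.array([.1158,.9933])
    q=C.reshape(-1,3);x=(q[:,:2]-o)@ex;y=(q[:,:2]-o)@ey
    for a in range(90,240,20):
        print(a,[round(float(np.max(q[(x>a/1e3)&(x<(a+20)/1e3)&(y>b/1e3)&(y<(b+40)/1e3),2],initial=0)),3) for b in range(-200,160,40)])
E
```

```text
90 [0.146, 0.151, 0.151, 0.152, 0.15, 0.236, 0.242, 0.242, 0.081]
110 [0.146, 0.151, 0.152, 0.151, 0.152, 0.143, 0.236, 0.081, 0.082]
130 [0.0, 0.0, 0.0, 0.0, 0.005, 0.006, 0.0, 0.081, 0.09]
150 [0.006, 0.006, 0.005, 0.006, 0.051, 0.076, 0.092, 0.106, 0.112]
170 [0.008, 0.007, 0.008, 0.061, 0.075, 0.099, 0.112, 0.129, 0.139]
190 [0.008, 0.009, 0.067, 0.084, 0.1, 0.119, 0.132, 0.15, 0.159]
210 [0.009, 0.074, 0.093, 0.108, 0.122, 0.14, 0.155, 0.163, 0.166]
230 [0.007, 0.089, 0.113, 0.127, 0.146, 0.157, 0.163, 0.169, 0.171]
90 [0.148, 0.148, 0.148, 0.147, 0.147, 0.237, 0.239, 0.238, 0.075]
110 [0.148, 0.147, 0.147, 0.146, 0.148, 0.0, 0.195, 0.0, 0.075]
130 [0.002, 0.002, 0.003, 0.002, 0.002, 0.046, 0.069, 0.082, 0.09]
150 [0.002, 0.002, 0.002, 0.003, 0.055, 0.073, 0.089, 0.106, 0.114]
170 [0.002, 0.003, 0.003, 0.062, 0.079, 0.097, 0.112, 0.129, 0.14]
190 [0.003, 0.043, 0.067, 0.085, 0.101, 0.12, 0.133, 0.15, 0.147]
210 [0.002, 0.067, 0.089, 0.108, 0.118, 0.14, 0.151, 0.16, 0.156]
230 [0.0, 0.057, 0.104, 0.126, 0.145, 0.152, 0.158, 0.162, 0.159]
```

```bash
python3 -m crank '[[0,0,-0.002,0.009],[-0.008,0,0,0],[-0.012,0,0,0],[-0.012,0,0,0],[0,0,0,0]]'
python3 - <<'E'
from h import *
goto([.542,-.0225,.221],-6.65)
from station import capture
for n in("side",):
    c=capture(n);np.savez(n+"4.npz",**c);cv2.imwrite(f"pics/{n}4.png",cv2.resize(c["pixels"][150:250,210:330],(720,600),interpolation=cv2.INTER_CUBIC)[:,:,::-1])
E
```

```text
time_s: 6.18
tcp_pos: [0.5187, -0.019, 0.221]
ee_rot: [[-0.993, 0.115, 0.002], [0.115, 0.993, -0.0], [-0.002, -0.0, -1.0]]
wrist_force: [0.5, 0.3, -1.8]
gripper_width: 0.133
{'t': 6.18, 'tcp': [0.5187, -0.019, 0.221], 'shift_mm': [-23.6, -0.8, 0.1], 'F': [0.5, 0.3, -1.8], 'w': 11.6, 'j': [15.9, 11.7, -14.5, 0.1, -63.7, -22.5], 'toolx': 173.4, 'turn_rad': 0.0009}
```

View pics/side4.png

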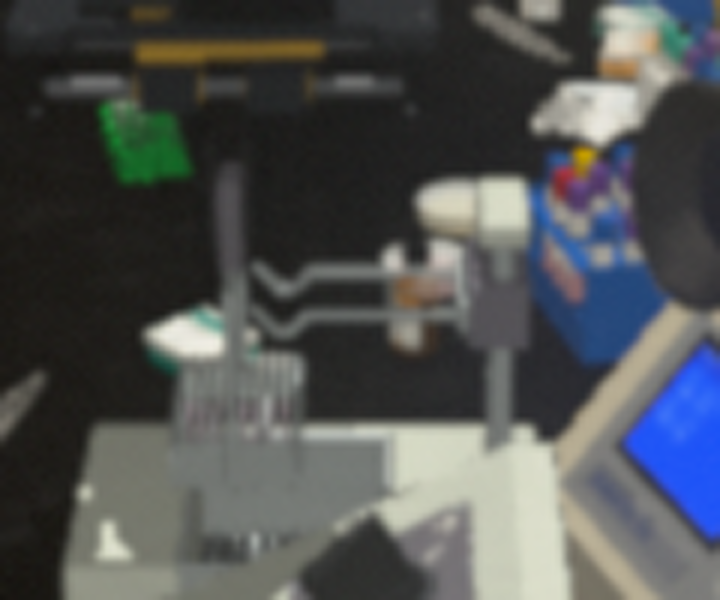

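The bail is at crop x≈232, just in front of the tips at (252–262, 262–310). There are no obstacles, so I'll advance under observation.

```bash
python3 -m crank '[[-0.008,0,0,0],[-0.008,0,0,0],[-0.0075,-0.001,0,0],[0,0,0,0],[0,0,0,0]]'
python3 - <<'E'
from h import *
goto([.542,-.0225,.201],-6.65)
from station import capture
for n in("side",):
    c=capture(n);np.savez(n+"5.npz",**c);cv2.imwrite(f"pics/{n}5.png",cv2.resize(c["pixels"][150:250,210:330],(720,600),interpolation=cv2.INTER_CUBIC)[:,:,::-1])
    for dx,n_ in((-.014,"tip"),(0,"seat")):
        for y in(.022,-.022):
            p=np.array([.542,-.0225,.185])+dx*np.array([.9933,-.1158,0])+y*np.array([.1158,.9933,0]);p[2]+=.006 if dx else -.002
            u,v=proj(c,p);print(n_,y,(u-210)*6,(v-150)*6)
    for y in(.04,-.04):
            p=np.array([.542,-.0225,.205])+y*np.array([.1158,.9933,0]);u,v=proj(c,p);print("bar",y,(u-210)*6,(v-150)*6)
E
```

```text
time_s: 6.65
tcp_pos: [0.5394, -0.0233, 0.2208]
ee_rot: [[-0.993, 0.116, -0.001], [0.116, 0.993, -0.0], [0.001, -0.0, -1.0]]
wrist_force: [-0.3, 0.3, -2.3]
gripper_width: 0.134
{'t': 6.65, 'tcp': [0.5394, -0.0233, 0.2208], 'shift_mm': [-2.5, 1.1, 19.8], 'F': [-0.3, 0.3, -2.3], 'w': 11.7, 'j': [14.7, 13.9, -11.7, -0.0, -64.5, -21.4], 'toolx': 173.33, 'turn_rad': -0.0003}
tip 0.022 255.3335064577101 263.1033298010375
tip -0.022 251.3934899855417 304.5907642190987
seat 0.022 284.7103346690476 277.99775590992635
seat -0.022 281.77095049468426 319.87505822330104
bar 0.04 285.13480551835573 220.82352713371637
bar -0.04 279.6965967414002 295.09823350704124
```

View pics/side5.png

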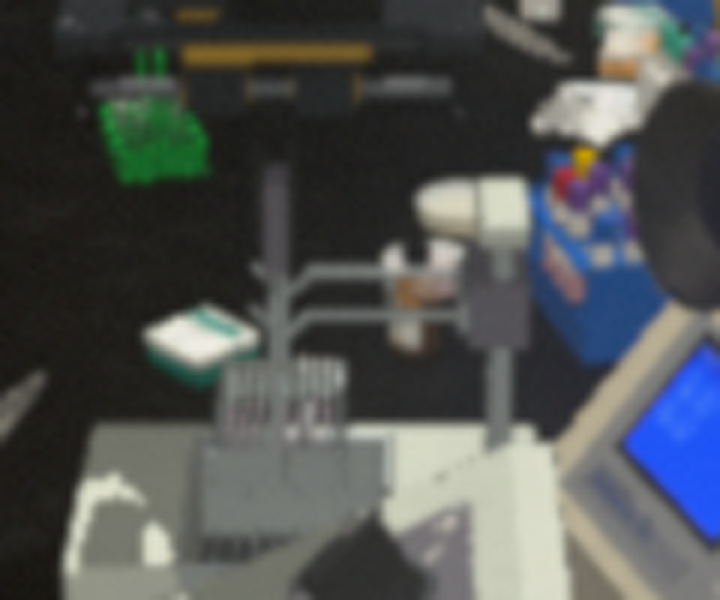

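The bar lies over the V, with the bail at crop x≈280 and the V bottoms at x≈285, so I need about 2.5 mm more forward. Then I'll lower it.

```bash
python3 -m crank '[[-0.0025,0.001,0,0],[0,0,0.004,0],[0,0,0.004,0],[0,0,0.004,0],[0,0,0.003,0]]'
python3 -m crank '[[0,0,0.002,0],[0,0,0.002,0],[0,0,0,0],[0,0,0,0]]'
python3 - <<'E'
from h import *
goto([.542,-.0225,.201],-6.65)
from station import capture
for n in("side",):
    c=capture(n);np.savez(n+"6.npz",**c);cv2.imwrite(f"pics/{n}6.png",cv2.resize(c["pixels"][150:250,210:330],(720,600),interpolation=cv2.INTER_CUBIC)[:,:,::-1])
E
```

```text
time_s: 7.12
tcp_pos: [0.5413, -0.0225, 0.2053]
ee_rot: [[-0.993, 0.116, -0.001], [0.116, 0.993, -0.0], [0.001, -0.0, -1.0]]
wrist_force: [-0.0, 0.4, -2.0]
gripper_width: 0.134
time_s: 7.45
tcp_pos: [0.5418, -0.0225, 0.202]
ee_rot: [[-0.993, 0.116, -0.0], [0.116, 0.993, -0.0], [0.0, -0.0, -1.0]]
wrist_force: [0.1, 0.7, -2.4]
gripper_width: 0.136
{'t': 7.45, 'tcp': [0.5418, -0.0225, 0.202], 'shift_mm': [-0.2, 0.1, 1.0], 'F': [0.1, 0.7, -2.4], 'w': 11.8, 'j': [14.8, 14.9, -13.0, 0.0, -62.0, -21.4], 'toolx': 173.36, 'turn_rad': 0.0002}
```

View pics/side6.png

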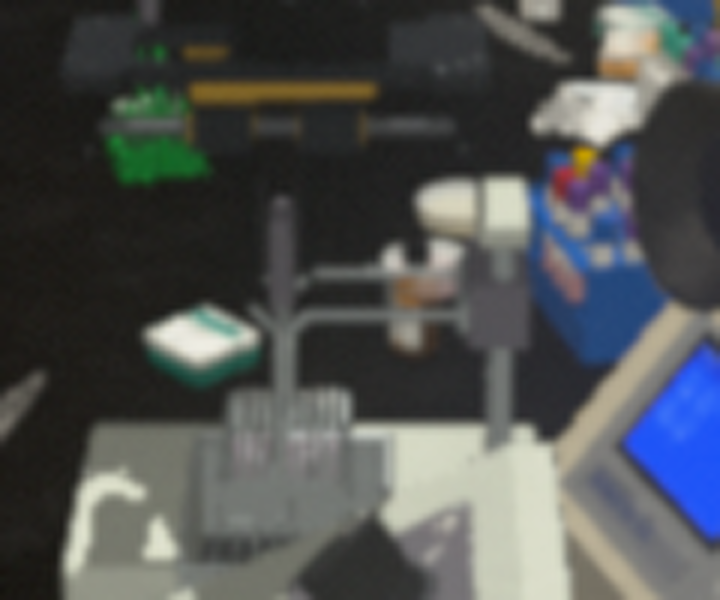

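```bash
python3 -m crank '[[0,0,0.0015,0],[0,0,0,0],[0,0,0,0]]'; python3 -m crank '[[0,0,0.0015,0],[0,0,0,0],[0,0,0,0]]'
```

```text
time_s: 7.75
tcp_pos: [0.5422, -0.0225, 0.2009]
ee_rot: [[-0.993, 0.116, 0.001], [0.116, 0.993, 0.0], [-0.001, 0.0, -1.0]]
wrist_force: [0.8, 0.6, -1.1]
gripper_width: 0.134
time_s: 8.0
tcp_pos: [0.5423, -0.0225, 0.2003]
ee_rot: [[-0.993, 0.115, 0.002], [0.115, 0.993, -0.0], [-0.002, 0.0, -1.0]]
wrist_force: [-1.2, 0.7, 6.8]
gripper_width: 0.134
```

Contact made: the load has gone onto the hook. I'll ease off 1 mm and release.

```bash
python3 -m crank '[[0,0,-0.0008,0],[0,0,0,0],[0,0,0,0]]'; python3 -m crank '[[0,0,0,0],[0,0,0,0],[0,0,0,0],[0,0,0,0]]' 0.04
python3 - <<'E'
from h import *
goto([.542,-.0225,.201],-6.65)
from station import capture
for n in("side",):
    c=capture(n);np.savez(n+"7.npz",**c);cv2.imwrite(f"pics/{n}7.png",cv2.resize(c["pixels"][150:250,210:330],(720,600),interpolation=cv2.INTER_CUBIC)[:,:,::-1])
E
```

```text
time_s: 8.25
tcp_pos: [0.5423, -0.0225, 0.2005]
ee_rot: [[-0.993, 0.116, 0.002], [0.116, 0.993, -0.0], [-0.002, 0.0, -1.0]]
wrist_force: [-0.1, -0.4, 5.5]
gripper_width: 0.135
time_s: 8.58
tcp_pos: [0.5413, -0.0226, 0.199]
ee_rot: [[-0.993, 0.116, -0.002], [0.116, 0.993, -0.0], [0.002, -0.0, -1.0]]
wrist_force: [0.7, -0.1, -0.2]
gripper_width: 0.354
{'t': 8.58, 'tcp': [0.5413, -0.0226, 0.199], 'shift_mm': [-0.7, 0.2, -2.0], 'F': [0.7, -0.1, -0.2], 'w': 30.8, 'j': [14.8, 15.1, -13.3, -0.0, -61.7, -21.4], 'toolx': 173.35, 'turn_rad': -0.0}
```

View pics/side7.png

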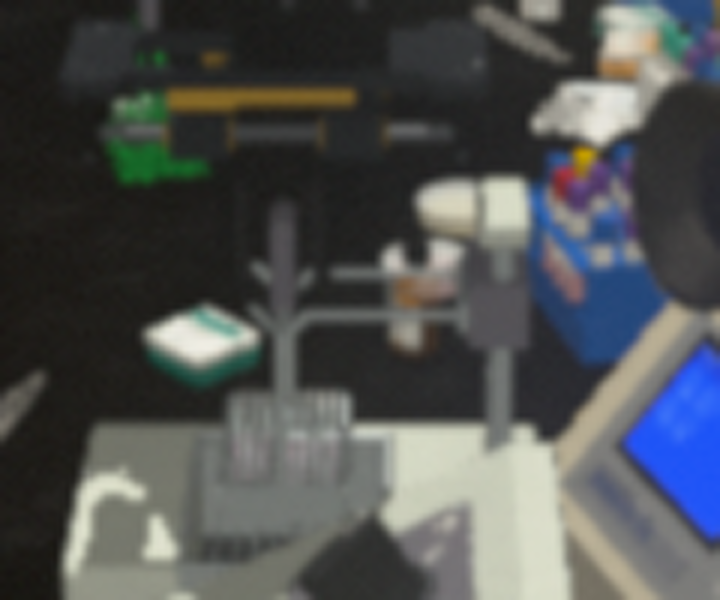

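The bar sits in the V and the jaws are open around the block. I'll rise clear of it.

```bash
python3 -m crank '[[0,0,0,0],[0,0,-0.01,0],[0,0,-0.03,0],[0,0,-0.04,0],[0,0,-0.03,0]]' 
python3 -m crank '[[0.0,-0.03,0,0],[0,-0.04,0,0],[0,-0.04,0,0],[0,-0.04,0,0],[0,0,0,0]]'
python3 - <<'E'
from h import *
from station import capture
for n in("side","top"):
    c=capture(n);np.savez(n+"8.npz",**c);cv2.imwrite(f"pics/{n}8.png",cv2.resize(c["pixels"][150:250,210:330] if n=="side" else c["pixels"][145:245,250:370],(720,600),interpolation=cv2.INTER_CUBIC)[:,:,::-1])
W=cloud(c);q=W.reshape(-1,3)
o=np.array([.5382,-.089]);ex=np.array([.9933,-.1158]);ey=np.array([.1158,.9933]);x=(q[:,:2]-o)@ex;y=(q[:,:2]-o)@ey
m=(abs(x)<.03)&(y>.04)&(y<.09)&(q[:,2]>.2)&(q[:,2]<.245);print("block",m.sum(),x[m].mean(),y[m].mean(),q[m,2].max())
E
```

```text
time_s: 9.05
tcp_pos: [0.5422, -0.0229, 0.3133]
ee_rot: [[-0.993, 0.115, 0.003], [0.115, 0.993, -0.001], [-0.003, -0.0, -1.0]]
wrist_force: [1.7, -0.2, 0.9]
gripper_width: 0.462
time_s: 9.47
tcp_pos: [0.5232, -0.1767, 0.3107]
ee_rot: [[-0.993, 0.122, 0.0], [0.122, 0.993, -0.002], [-0.0, -0.002, -1.0]]
wrist_force: [0.5, 1.8, 0.2]
gripper_width: 0.461
block 44 -0.0055144568880962615 0.07208324379325938 0.23418019913031674
```

View pics/side8.png

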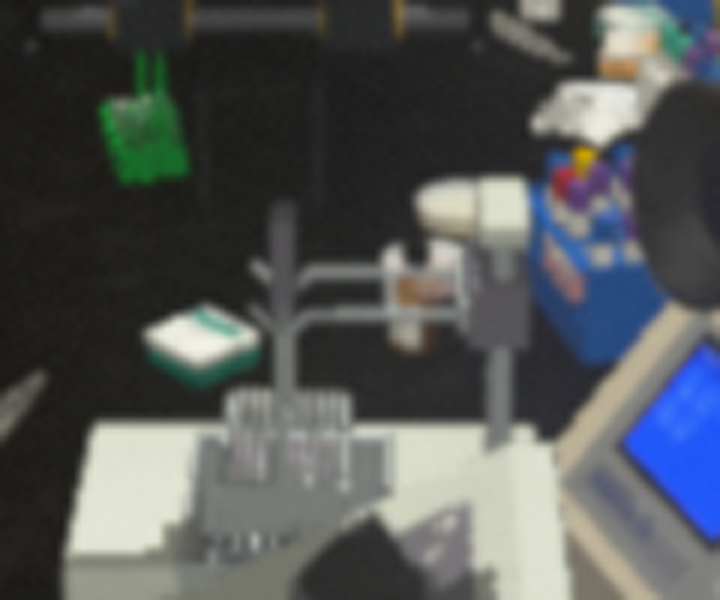

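View pics/top8.png

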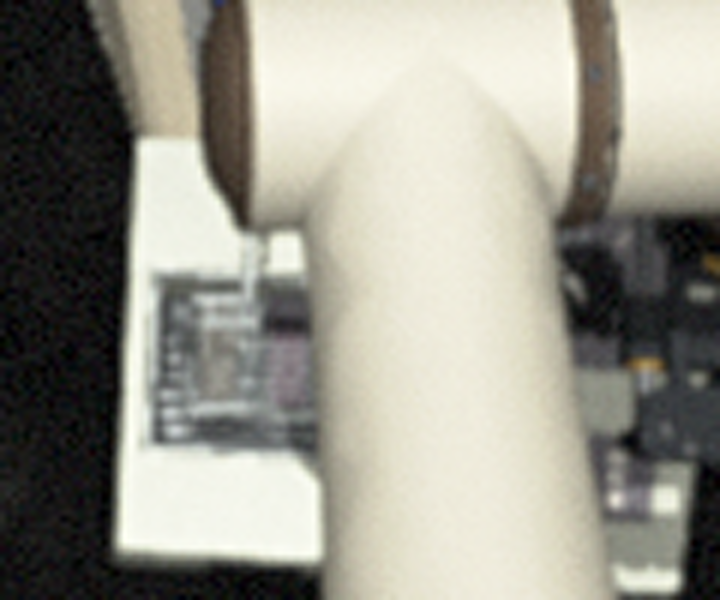

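Side view: the basket hangs plumb in the V, with the bail at crop x≈285 and its frame level just above the well. Block top z is 0.234 m (0.231 expected), and the hook is carrying it alone. The tool stays vertical, so I'll turn the knob bar between loosely set jaws. First I'll align across the bar, which sits at world yaw 37°.

```bash
python3 -m crank '[[0,0,0,0.115],[0,0,0,0.115],[0,0,0,0.115],[0,0,0,0.115],[0,0,0,0.115]]' 0.03 >/dev/null
python3 -m crank '[[0,0,0,0.115],[0,0,0,0.115],[0,0,0,0],[0,0,0,0]]'
python3 - <<'E'
from h import *
o=np.array([.5382,-.089]);ex=np.array([.9933,-.1158]);ey=np.array([.1158,.9933]);p=o+.031*ex-.088*ey;print(p)
goto([*p,.20],127)
E
```

```text
time_s: 10.32
tcp_pos: [0.5247, -0.1705, 0.3102]
ee_rot: [[-0.609, 0.793, 0.001], [0.793, 0.609, 0.0], [-0.0, 0.0, -1.0]]
wrist_force: [-0.5, -0.7, 0.6]
gripper_width: 0.345
[ 0.5588019 -0.1800002]
{'t': 10.32, 'tcp': [0.5247, -0.1705, 0.3102], 'shift_mm': [-28.3, 21.2, 110.3], 'F': [-0.5, -0.7, 0.6], 'w': 30.0, 'j': [-1.2, 12.0, -1.2, -0.0, -76.7, -51.3], 'toolx': 127.5, 'turn_rad': 0.0087}
```

```bash
python3 -m crank '[[-0.0283,0.0212,0,0.0087],[0,0,0.04,0],[0,0,0.04,0],[0,0,0.03,0],[0,0,0,0]]' 
python3 -m crank '[[0,0,0,0],[0,0,0,0]]' 
python3 - <<'E'
from h import *
goto([.5588,-.1800,.134],127)
from station import capture
for n in("side",):
    c=capture(n);cv2.imwrite(f"pics/{n}9.png",cv2.resize(c["pixels"][150:310,200:340],(525,600),interpolation=cv2.INTER_CUBIC)[:,:,::-1])
E
```

```text
time_s: 10.73
tcp_pos: [0.5543, -0.1797, 0.1927]
ee_rot: [[-0.599, 0.8, -0.014], [0.8, 0.6, 0.003], [0.011, -0.009, -1.0]]
wrist_force: [-0.9, 0.3, -0.6]
gripper_width: 0.34
time_s: 10.9
tcp_pos: [0.56, -0.1814, 0.2023]
ee_rot: [[-0.6, 0.8, 0.004], [0.8, 0.6, -0.002], [-0.004, 0.002, -1.0]]
wrist_force: [0.2, -0.5, 0.6]
gripper_width: 0.344
{'t': 10.9, 'tcp': [0.56, -0.1814, 0.2023], 'shift_mm': [2.1, -0.3, 68.3], 'F': [0.2, -0.5, 0.6], 'w': 29.9, 'j': [-2.2, 19.3, -6.8, 0.1, -63.7, -51.0], 'toolx': 126.86, 'turn_rad': -0.0024}
```

View pics/side9.png

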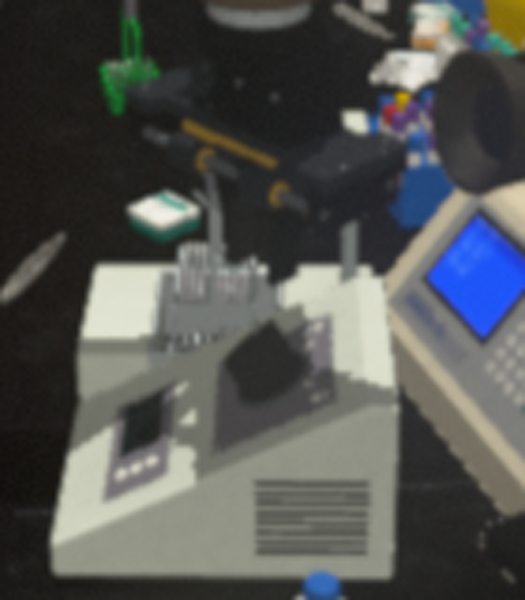

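The gripper is over the knob at crop (265,365), and the basket is still hanging. I'll descend carefully.

```bash
python3 -m crank '[[0,0,0.02,0],[0,0,0.015,0],[0,0,0.01,0],[0,0,0,0],[0,0,0,0]]' 
python3 -c "
from h import *
goto([.5588,-.1800,.134],127)"
python3 -m crank '[[0.0005,0,0.006,0],[0,0,0.006,0],[0,0,0.006,0],[0,0,0.004,0],[0,0,0,0]]' 
python3 -c "
from h import *
goto([.5588,-.1800,.134],127)"
```

```text
time_s: 11.37
tcp_pos: [0.5592, -0.1814, 0.1562]
ee_rot: [[-0.599, 0.801, 0.002], [0.801, 0.599, -0.001], [-0.002, 0.001, -1.0]]
wrist_force: [-0.3, -0.3, 0.4]
gripper_width: 0.343
{'t': 11.37, 'tcp': [0.5592, -0.1814, 0.1562], 'shift_mm': [1.4, 0.5, 22.2], 'F': [-0.3, -0.3, 0.4], 'w': 29.8, 'j': [-2.2, 21.5, -10.5, 0.0, -57.9, -51.1], 'toolx': 126.77, 'turn_rad': -0.004}
time_s: 11.78
tcp_pos: [0.5574, -0.1807, 0.1316]
ee_rot: [[-0.598, 0.802, -0.002], [0.802, 0.598, 0.0], [0.002, -0.002, -1.0]]
wrist_force: [0.5, 0.4, 0.2]
gripper_width: 0.344
{'t': 11.78, 'tcp': [0.5574, -0.1807, 0.1316], 'shift_mm': [-0.3, 1.5, -2.4], 'F': [0.5, 0.4, 0.2], 'w': 30.0, 'j': [-2.1, 22.9, -12.3, -0.0, -55.0, -51.1], 'toolx': 126.72, 'turn_rad': -0.0049}
```

No contact, and the jaws straddle the bar. I'll narrow them and turn clockwise.

```bash
python3 -m crank '[[0,0.001,-0.001,0],[0,0,0,0],[0,0,0,0.05],[0,0,0,0.07],[0,0,0,0.07]]' 0.022 
python3 -m crank '[[0,0,0,0.07],[0,0,0,0.07],[0,0,0,0.07],[0,0,0,0.07],[0,0,0,0]]'
python3 - <<'E'
from h import *
goto([.5588,-.1800,.134],127)
from station import capture
for n in("side",):
    c=capture(n);cv2.imwrite(f"pics/{n}10.png",cv2.resize(c["pixels"][150:310,200:340],(525,600),interpolation=cv2.INTER_CUBIC)[:,:,::-1])
E
```

```text
time_s: 12.2
tcp_pos: [0.5581, -0.18, 0.134]
ee_rot: [[-0.433, 0.901, -0.002], [0.901, 0.433, 0.0], [0.001, -0.002, -1.0]]
wrist_force: [-3.4, 2.2, 1.7]
gripper_width: 0.256
time_s: 12.62
tcp_pos: [0.5564, -0.1798, 0.134]
ee_rot: [[-0.168, 0.986, -0.005], [0.986, 0.168, 0.001], [0.002, -0.005, -1.0]]
wrist_force: [-5.6, 2.4, 3.6]
gripper_width: 0.257
{'t': 12.62, 'tcp': [0.5564, -0.1798, 0.134], 'shift_mm': [-0.6, 2.3, 0.0], 'F': [-5.6, 2.4, 3.6], 'w': 22.3, 'j': [-2.1, 22.7, -12.1, -0.0, -55.5, -78.2], 'toolx': 99.69, 'turn_rad': -0.4766}
```

View pics/side10.png

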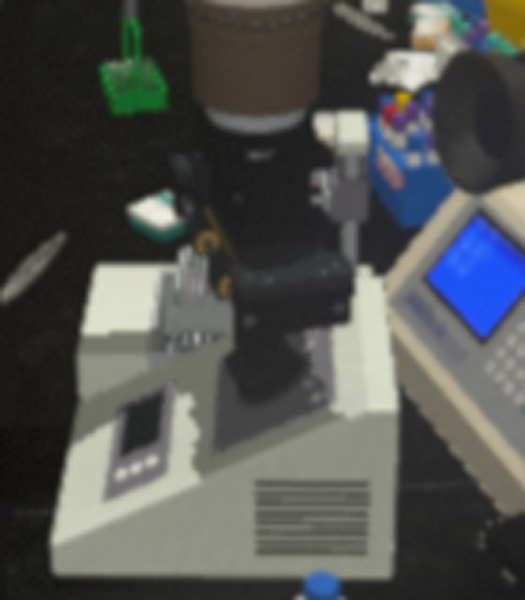

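Contact forces are only about 7 N, and the basket frame is still in place at crop (195,280). I'll carry on through the crest.

```bash
python3 -m crank '[[0,0,0,0.07],[0,0,0,0.07],[0,0,0,0.07],[0,0,0,0.07],[0,0,0,0]]' 0.018
python3 -m crank '[[0,0,0,0.07],[0,0,0,0.07],[0,0,0,0.07],[0,0,0,0.07],[0,0,0,0]]'
python3 - <<'E'
from h import *
goto([.5588,-.1800,.134],127)
from station import capture
for n in("side",):
    c=capture(n);cv2.imwrite(f"pics/{n}11.png",cv2.resize(c["pixels"][150:310,200:340],(525,600),interpolation=cv2.INTER_CUBIC)[:,:,::-1])
E
```

```text
time_s: 13.08
tcp_pos: [0.5574, -0.1804, 0.1341]
ee_rot: [[0.11, 0.994, -0.003], [0.994, -0.11, -0.0], [-0.0, -0.003, -1.0]]
wrist_force: [-3.7, -0.1, 1.6]
gripper_width: 0.206
time_s: 13.5
tcp_pos: [0.5579, -0.1809, 0.1333]
ee_rot: [[0.38, 0.925, -0.002], [0.925, -0.38, -0.001], [-0.001, -0.002, -1.0]]
wrist_force: [-1.5, -2.1, -1.3]
gripper_width: 0.208
{'t': 13.5, 'tcp': [0.5579, -0.1809, 0.1333], 'shift_mm': [1.2, 0.5, -0.7], 'F': [-1.5, -2.1, -1.3], 'w': 18.1, 'j': [-2.1, 22.8, -12.1, 0.0, -55.2, -110.2], 'toolx': 67.69, 'turn_rad': -1.0352}
```

View pics/side11.png

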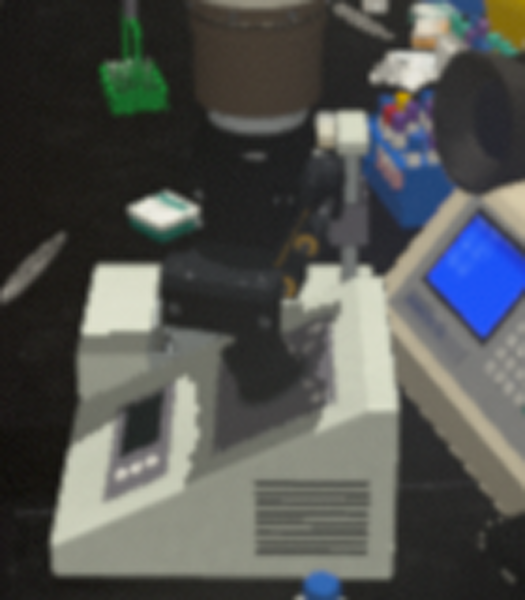

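The carriage is lower, at crop (350,230), and the force has changed sign, so the crest is passed. I'll follow it to the stop.

```bash
python3 -m crank '[[0,0,0,0.07],[0,0,0,0.07],[0,0,0,0.07],[0,0,0,0.07],[0,0,0,0]]' 
python3 -m crank '[[0,0,0,0.07],[0,0,0,0.07],[0,0,0,0.07],[0,0,0,0],[0,0,0,0]]'
python3 -m crank '[[0,0,0,0],[0,0,0,0],[0,0,0,0]]' 0.032
python3 - <<'E'
from h import *
goto([.5588,-.1800,.134],39.7)
from station import capture
for n in("side",):
    c=capture(n);cv2.imwrite(f"pics/{n}12.png",cv2.resize(c["pixels"][150:310,200:340],(525,600),interpolation=cv2.INTER_CUBIC)[:,:,::-1])
E
```

```text
time_s: 13.97
tcp_pos: [0.5568, -0.1825, 0.1319]
ee_rot: [[0.621, 0.784, -0.005], [0.784, -0.621, -0.002], [-0.005, -0.003, -1.0]]
wrist_force: [-2.4, -11.9, -8.0]
gripper_width: 0.21
time_s: 14.38
tcp_pos: [0.5568, -0.182, 0.1324]
ee_rot: [[0.769, 0.639, -0.005], [0.639, -0.769, -0.002], [-0.005, -0.002, -1.0]]
wrist_force: [-3.1, -10.2, -5.5]
gripper_width: 0.206
time_s: 14.63
tcp_pos: [0.56, -0.1801, 0.1342]
ee_rot: [[0.769, 0.639, 0.002], [0.639, -0.769, 0.0], [0.002, 0.001, -1.0]]
wrist_force: [0.5, 0.5, 0.2]
gripper_width: 0.337
{'t': 14.63, 'tcp': [0.56, -0.1801, 0.1342], 'shift_mm': [-0.8, -0.8, 0.2], 'F': [0.5, 0.5, 0.2], 'w': 29.3, 'j': [-2.1, 22.8, -12.0, -0.0, -55.1, -138.2], 'toolx': 39.73, 'turn_rad': 0.0005}
```

View pics/side12.png

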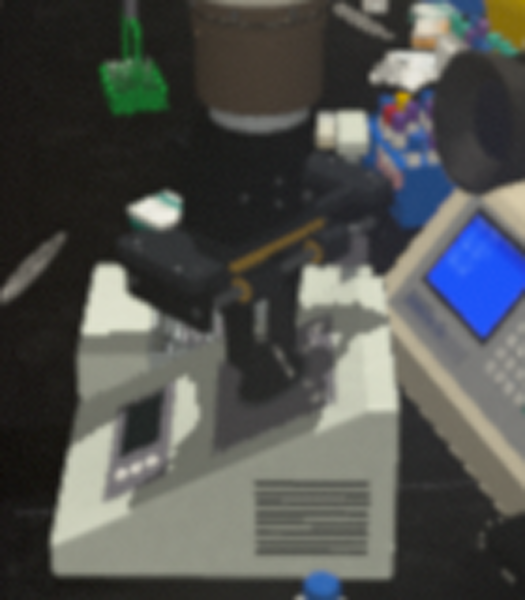

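The jaws are open and free, with force near 0. The bar with its white pointer now lies to the right, at crop (290,365). I'll rise straight up and pull back.

```bash
python3 -m crank '[[0,0,-0.01,0],[0,0,-0.03,0],[0,0,-0.04,0],[0,0,-0.04,0],[0,0,-0.04,0]]' 
python3 -c "
from h import *
goto([.40,-.32,.30])"
```

```text
time_s: 15.1
tcp_pos: [0.5591, -0.1799, 0.2972]
ee_rot: [[0.769, 0.639, 0.002], [0.639, -0.769, -0.0], [0.002, 0.002, -1.0]]
wrist_force: [1.5, 0.0, 0.2]
gripper_width: 0.37
{'t': 15.1, 'tcp': [0.5591, -0.1799, 0.2972], 'shift_mm': [-211.9, 6.1, -3.1], 'F': [1.5, 0.0, 0.2], 'w': 32.2, 'j': [-2.0, 15.9, 2.1, 0.0, -76.1, -138.2], 'toolx': 39.72}
```

```bash
python3 -m crank '[[-0.03,0,-0.01,0],[-0.035,0,-0.01,0],[-0.035,0,0,0],[-0.035,0,0,0],[-0.03,0,0,0]]' 
python3 -m crank '[[-0.03,0,0,0],[0,0,0,0],[0,0,0,0],[0,0,0,0],[0,0,0,0]]'
python3 - <<'E'
from h import *
from station import capture
for n in("side","top"):
    c=capture(n);np.savez(n+"13.npz",**c);cv2.imwrite(f"pics/{n}13.png",cv2.resize(c["pixels"][150:310,200:340] if n=="side" else c["pixels"][145:245,250:370],(525,600) if n=="side" else (720,600),interpolation=cv2.INTER_CUBIC)[:,:,::-1])
    cv2.imwrite(f"pics/{n}13full.png",c["pixels"][:,:,::-1])
    W=cloud(c);q=W.reshape(-1,3)
    o=np.array([.5382,-.089]);ex=np.array([.9933,-.1158]);ey=np.array([.1158,.9933]);x=(q[:,:2]-o)@ex;y=(q[:,:2]-o)@ey
    m=(abs(x)<.03)&(y>.04)&(y<.09)&(q[:,2]>.155)&(q[:,2]<.245);print("block",m.sum(),x[m].mean(),y[m].mean(),q[m,2].max() if m.any() else 0)
E
```

```text
time_s: 15.52
tcp_pos: [0.4308, -0.2861, 0.3158]
ee_rot: [[0.769, 0.639, 0.003], [0.639, -0.769, -0.001], [0.002, 0.003, -1.0]]
wrist_force: [0.1, -0.2, 0.5]
gripper_width: 0.368
time_s: 15.93
tcp_pos: [0.4096, -0.3042, 0.3143]
ee_rot: [[0.769, 0.639, 0.001], [0.639, -0.769, -0.0], [0.001, 0.001, -1.0]]
wrist_force: [0.6, 0.1, -0.1]
gripper_width: 0.364
block 65 -0.004367601175388047 0.05774167828343906 0.18897055783663852
block 62 -0.005179167390000825 0.0675974810588623 0.19361500770603834
```

View pics/side13.png

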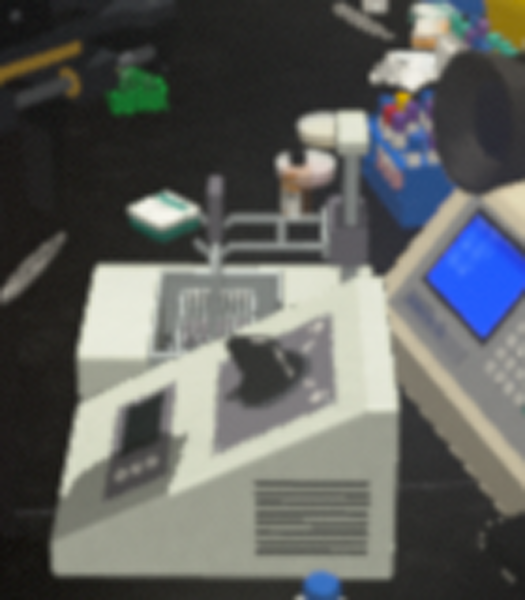

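View pics/top13full.png

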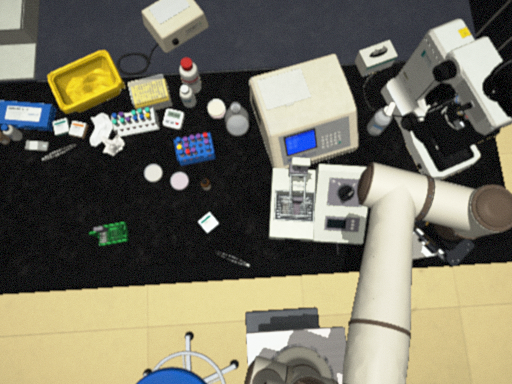

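The basket hangs level inside the well, with its block top at z≈0.19 m (0.189 expected with the arm down). The bail is upright at side crop x≈216 and the knob pointer has swung over to the right. In the top view the green basket, box, dishes and small bottle are where they started. I'll hand it in.

```bash
python3 -c "
from station import finish_job,sense
print(sense()['wrist_force'].round(1),abs(sense()['joint_velocities']).max());print(finish_job())"
```

```text
[ 0.3 -0.6 -0.5] 0.17157754127397554
the job is handed in; nothing more can be done
None
```

The basket is hung on the two-pronged hook, and the knob is turned clockwise past its detent to the arm-down stop. I handed the job in at about 16 s of the 45 s allowed.

- **Hanging:** I carried the steel basket by its grip block, passed the prongs under the bail, lowered the bar into the V and let go. The basket hung upright on its own before I touched the knob.
- **Knob:** I turned it with the jaws set loosely round the bar. Contact forces stayed around 15 N or less.
- **Last pictures:** The basket's block top is at z about 0.19 m, against 0.189 m expected with the arm down. It measured 0.234 m when first hung, so the arm sank about 42 mm. The bail is upright, the frame is level inside the well, and nothing touches the robot.
- **Bystanders:** The green basket, cover-glass box and dish look unmoved in the top view. The arm hid the blue-capped white bottle near the notebook there, so I saw only its cap, in its usual spot, in the side view.
- **Disagreements:** The two cameras differ by about 10 mm on where the block sits sideways (y 58 and 68 mm in the dryer's frame; I measured the hook seat at about 66.5). I put this down to each camera seeing only one face of the block and did not check it further. I judged the basket's squareness over the well by eye and did not measure it.

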